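Clamp the picture-tube mount with the stiff hand crank

ROBOT

A 6-joint arm with a two-finger parallel gripper is mounted at the origin on the work surface. World frame = base frame: x ahead of the robot, y to its left, z up, the work surface at z = 0. Lengths are in m, angles in degrees, forces in N, time in s.
With the tool pointing down it reaches from about 0.25 to 0.725 m from the base axis. Payload 9.7 kg.
Tool frame: the origin (TCP) lies midway between the tips of the shut fingers; the grasp point (between the pads) lies 19 mm behind it; z points along the fingers, y is the line along which they close (so a half turn about z gives the same grasp; the last joint's range is limited). The gripper opens to 85 mm and grips with 20 to 120 N. Pads are 22 mm wide; open, the fingers measure 114 mm over their backs; the gripper's body (76 mm by 85 mm) begins 54 mm behind the grasp point. The pads swing forward as they close: fully open they stand 13 mm farther back than shut.
Start: joints at [-67.38, 4.979, 10.078, 95.1, 0, 90], TCP at [0.212, -0.508, 0.231] pointing down, gripper open.
Joint ranges: [-179.16, 179.16], [-48.56, 103.87], [-65.8, 70.77], [-126.05, 130.52], [-82.76, 87.17], [-180, 180]. Speed limits (degrees/s): [127.2, 127.2, 147.25, 180, 180, 180].

INTERFACE

Orientations are given as [roll, pitch, yaw] about the fixed x, y, z axes, in that order (R = Rz(yaw) Ry(pitch) Rx(roll)).
In Python, from workcell import bot gives the robot as it stands. The module is installed in compiled form; this text tells all that it offers.
- The arm moves only by the tool send_rows, never from a script. Its argument "moves" is one flat list of numbers, 7 for each row, row after row: the shift along the world's x, y, z normalised to -1 to 1, where 1 is 0.025 m, then the turn, a rotation vector about the world's x, y, z normalised to -1 to 1, where 1 is 0.15 rad, then the closure, from -1 (fully open) to 1 (shut), so that 0 is half open. A call has 1 to 8 rows; each row shifts and turns the commanded pose from where the row before left it; what a row does not reach is not made up. A row lasts 1/8 s, in which the tool goes at most 62.5 mm and 10.7 degrees, less where a joint would pass 70% of its speed; a pose out of reach is approached as far as the arm can. A call with a number of a shift or a turn outside -1 to 1 is refused whole. A call with a gripper value outside its range is refused whole. The fingers move at their own pace and stop on an object; "squeeze" is the grip in N (left out, the last holds). Time passes only in rows, so rows that do not move let the fingers close. It gives the time, the measured TCP pose, the force, the opening and the grip force at its end, in the units of the state.
- bot.get_obs(): the state, without advancing time (a new reading comes with each control period).
- bot.camera(name): name is "scene" or "top"; returns a dict with "color" (400x640x3 uint8, red, green, blue), "camera_matrix" (3x3 intrinsics, pixels), "R" (3x3) and "t" (3): a world point X has camera coordinates R X + t. Camera axes: x right, y down, z forward; pixel columns grow to the right and rows downward; lengths in m; the calibration is good to about 2 mm. A picture is of the moment at which its call begins. There is no depth.
- bot.job_done(): hands the job in; it is judged then, once.
Trained networks look in the newest picture that a camera, given by its name, has taken for a name from the list of things; names that differ only in an ending like _2 or _b are one class to them, and where a whole thing is asked for, a point or a joint stands for the part that bears it (a point fixed in the world has none). Each returns a list of dicts, best first, with "p" (0 to 1); they miss things now and then, are a little off and sometimes report something else, mostly with a low value. They report only what shows in the picture. A call takes as long as a camera call. They do not tell look-alikes from the thing itself.
- bot.boxes_of(camera, query): "extent" ([left, top, right, bottom] in pixels, round what is visible of it).
- bot.trace(camera, query): "region" (400x640 bool, what is visible of it) and "extent" ([left, top, right, bottom] in pixels, round what is visible of it).
- bot.landmark_of(camera, query): "pixel" ([column, row] in pixels: a listed point, or the origin of a listed thing).
The state is a dict: "time": time; "q": joint angles; "qd": joint speeds; "joint_efforts": joint torques, N m; "ee_pos": TCP position; "tcp_rot": TCP orientation; "wrist_force": force on the tool from outside, world axes, zero at the start; "torque": the same for the moment, N m; "opening": finger opening in m; "grasp_force": force on a finger pad.
Only numpy, scipy, OpenCV 4.12 (cv2) and the standard library are available. Lean on these libraries where they do the work, as an engineer would, in place of code of your own. Each camera call takes 0.05 s, during which the arm holds its last target. There are 200 camera calls.

TASK

Set the wooden picture-tube mount upright on the bed of the green crank clamp, square between the two jaws, and let go of it. Then turn the red-handled crank clockwise at a steady, unhurried pace (no faster than about half a turn a second, without pausing on the way), carrying it through the stiff spot in each turn, until the mount is held snugly between both jaws; do not crush the old wood, and leave the clamp closed with your hand off it. Leave the coil, the bolts and the grey knob where they are.

Things in the scene. Friction and masses are not known exactly. Their poses are not given: they have to be found in the camera images.
- mount: Loose wooden picture-tube mount: block 56 mm (x) by 50 mm (y) by 62 mm high, with a 24 mm wide saddle gap along y (from 37 mm up) between two horns at its x sides; same either way round; 175 to 350 g. Origin: centre of underside. Grip it across the outer x faces; the y faces get clamped.
- clamp: Green steel crank clamp, fixed: base plate 100 mm (x) by 440 mm (y), 20 mm thick; its top is the bed. Origin: centre of its underside, on the ledge. The jaws stand along y, the fixed one towards -y; the gearbox (76 x 76 mm, top 98 mm above the ledge) with the crank on it is at y = +130 mm.
- fixed_jaw: Fixed jaw, 90 mm wide, 30 mm thick, top 90 mm above the ledge. Origin: bottom centre of its front face, 20 mm above the ledge (on the bed); +y points to the moving jaw. A black rubber pad (56 mm wide, 5 to 55 mm above the bed) stands 5 to 15 mm in front of this face: how far differs each time and is not measured. It gives 1 mm per 40 N.
- jaw: Moving jaw, 90 mm wide, 40 mm thick, top 86 mm above the ledge. Origin: bottom centre of its front face, 20 mm above the ledge; axes as the clamp's. Starts open at clamp y = +45 mm; each turn moves it 60 mm towards -y. It pushes the mount along the bed to the pad. It presses about 6 times as hard as the hand on the crank, less friction; 100 N crushes the old wood.
- crank_axis (a point): Point on the crank's vertical axis at the height of the handle's middle, 167 mm above the ledge; fixed to the clamp.
- grip (a point): Middle of the upright red crank handle: a sleeve of 24 mm diameter and 54 mm length that turns freely on its pin, bottom end 137 mm and top end 191 mm above the ledge, 60 mm from the crank axis; the flat crank arm runs just under it. It starts anywhere round the circle.
- crank (a joint): Crank turn in rad: 0 at the start, growing clockwise seen from above (closing). Takes about 4 N at the handle, and about 11 N at the stiff spot once a turn (near 3.1, 9.4, 15.7 rad). With the mount caught between the jaws the force climbs steeply within about 0.3 rad: stop at 13 to 15 N. Friction then keeps it closed, snug, when let go.
- disc: Brass disc, 80 mm diameter, red dot, on the gearbox under the crank arm. The shaft drags it round through grease: it follows the crank's speed with about one second's lag, so it slows towards rest if the crank pauses. Origin: its underside's centre, on the crank axis.
- coil: Copper deflection coil on a black flared former, 68 mm diameter, 44 mm high, standing loose. Origin: centre of underside. Not to be moved.
- bolts: Four upright bronze bolts in a dark wooden strip 80 mm (its x) by 26 mm, 38 mm high, loose. Origin: centre of underside. Not to be moved.
- knob: Grey plastic knob, 42 mm diameter, 24 mm high, loose. Origin: centre of underside. Not to be moved.
There are look-alikes about, which are no part of the job. What is shaped like the mount but blue is not meant.

How it is judged:
By the outcome, as a careful person would: the job done as asked, in the order asked, and still so for the second after the job is handed in, with the robot touching nothing.
It also fails if it takes over 72 s, if anything falls off the work surface, if the arm or the gripper's body presses on something with over 40 N, if the wrist force passes 120 N, or if a joint passes its speed limit or range.

## Working session

There is one attempt and no reset: what is moved stays moved. The work goes in short steps, Python scripts to look and compute and a tool call to move; the robot and the scene stay as the last step left them, time stands still between calls to the robot, and variables do not carry over. Pictures are saved under pics/ and viewed, at most 10 in all, crops included, and the job is handed in when it is done.

Besides the shell and the picture viewer there is one more tool, called in YAML: its name, and indented under it one key for each argument. send_rows: Moves the arm, as the interface text tells. Its arguments: {"type":"object","properties":{"moves":{"type":"array"},"squeeze":{"type":"number"}},"required":["moves"]}

```bash
mkdir -p pics
cat > h.py <<'E'
from workcell import bot
import numpy as np, cv2
def ray(c,px):
    d=c["R"].T@np.linalg.inv(c["camera_matrix"])@np.array([px[0],px[1],1.]); o=-c["R"].T@c["t"]; return o,d
def atz(c,px,z):
    o,d=ray(c,px); return o+d*(z-o[2])/d[2]
def proj(c,X):
    v=c["camera_matrix"]@(c["R"]@np.asarray(X,float)+c["t"]); return v[:2]/v[2]
def tri(c1,p1,c2,p2):
    o1,d1=ray(c1,p1);o2,d2=ray(c2,p2);s=np.linalg.lstsq(np.c_[d1,-d2],o2-o1,rcond=None)[0]
    a,b=o1+d1*s[0],o2+d2*s[1]; return (a+b)/2,np.linalg.norm(a-b)
def save(c,n): cv2.imwrite("pics/"+n,c["color"][:,:,::-1])
E
python3 - <<'E'
from h import *
np.set_printoptions(precision=4,suppress=True)
C={n:bot.camera(n) for n in("scene","top")}
cv2.imwrite("pics/a.png",cv2.resize(np.vstack([C[n]["color"][:,:,::-1] for n in C]),(480,600)) if 0 else C["scene"]["color"][:,:,::-1]); save(C["top"],"b.png")
for n in C: print(n,"pos",-C[n]["R"].T@C[n]["t"])
for q in["mount","clamp","fixed_jaw","jaw","crank_axis","grip","disc","coil","bolts","knob"]:
  for n in C:
    print(q,n,[(np.round(d["pixel"],1).tolist(),round(d["p"],2)) for d in bot.landmark_of(n,q)][:3])
print(bot.get_obs())
E
```

```text
scene pos [1.0575 0.3423 1.0389]
top pos [ 0.3024 -0.054   1.236 ]
mount scene [([252.6, 137.1], 0.93), ([267.5, 167.2], 0.9)]
mount top [([444.4, 251.6], 0.78), ([404.5, 231.1], 0.61)]
clamp scene [([326.8, 262.7], 0.67)]
clamp top [([299.2, 184.2], 0.81)]
fixed_jaw scene [([284.3, 232.1], 0.84), ([228.7, 199.7], 0.23)]
fixed_jaw top [([342.7, 186.7], 0.64), ([396.1, 183.4], 0.62)]
jaw scene [([339.7, 271.5], 0.87)]
jaw top [([277.5, 189.1], 0.83)]
crank_axis scene [([369.8, 259.3], 0.75)]
crank_axis top [([248.1, 176.0], 0.82)]
grip scene [([353.1, 280.9], 0.6)]
grip top [([253.6, 153.4], 0.48)]
disc scene [([369.7, 273.6], 0.67)]
disc top [([257.3, 180.1], 0.94)]
coil scene [([299.8, 188.2], 0.58)]
coil top [([365.3, 235.1], 0.78)]
bolts scene [([230.7, 198.7], 0.82)]
bolts top [([343.6, 188.0], 0.69), ([395.9, 180.3], 0.52)]
knob scene [([477.3, 288.5], 0.81)]
knob top [([191.3, 242.2], 0.49), ([250.5, 153.8], 0.24), ([247.0, 177.9], 0.22)]
{'time': 1.1, 'q': array([-67.3798,   4.9802,  10.0781,  95.0998,   0.0005,  89.9983]), 'qd': array([ 0.0996,  0.0209, -0.0184,  0.0368, -0.0191, -0.031 ]), 'joint_efforts': array([ -0.001 , -52.0112,  46.4859,   0.0017,  -0.0001,  -0.    ]), 'ee_pos': array([ 0.2115, -0.5077,  0.2313]), 'tcp_rot': array([-179.9982,   -0.0005,   22.6219]), 'wrist_force': array([ 1.5024,  0.2858, -0.3119]), 'torque': array([-0.0458, -0.0428, -0.0058]), 'grasp_force': 0.0, 'opening': 0.08511043544391234}
```

View pics/a.png

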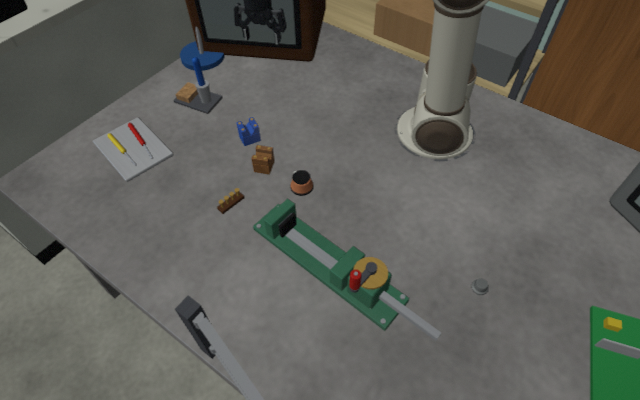

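View pics/b.png

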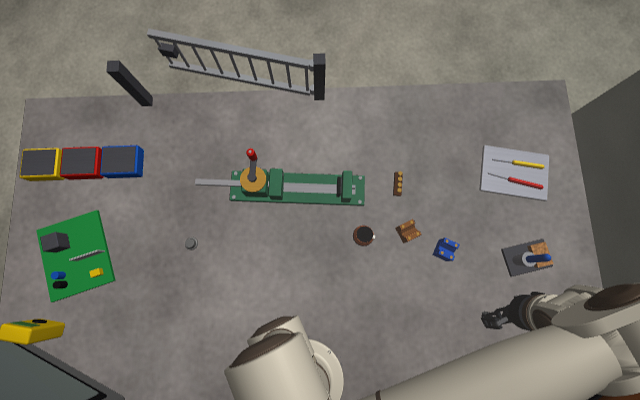

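The two mount-shaped things are the blue one (scene 248,132; top 446,249) and the brown wooden one (scene 263,160; top 408,231). The brown one fits because the mount is wooden. I'll confirm it in an enlarged crop.

Run:
```python
from h import *
np.set_printoptions(precision=4,suppress=True)
T=bot.camera("top");S=bot.camera("scene")
a=cv2.resize(T["color"][135:270,215:475,::-1],None,fx=3,fy=3,interpolation=cv2.INTER_CUBIC)
b=cv2.resize(S["color"][110:180,220:330,::-1],None,fx=2.4,fy=2.4,interpolation=cv2.INTER_CUBIC)
im=np.zeros((600,800,3),np.uint8);im[:405,:780]=a;im[410:410+b.shape[0],:b.shape[1]]=b
cv2.imwrite("pics/c.png",im)
for q,p1,p2 in[("mount",(404.5,231.1),(267.5,167.2)),("clamp",(299.2,184.2),(326.8,262.7)),("axis",(248.1,176),(369.8,259.3)),("jaw",(277.5,189.1),(339.7,271.5)),("fixed",(342.7,186.7),(284.3,232.1)),("grip",(253.6,153.4),(353.1,280.9)),("disc",(257.3,180.1),(369.7,273.6)),("coil",(365.3,235.1),(299.8,188.2)),("knob",(191.3,242.2),(477.3,288.5))]:
    print(q,*tri(T,p1,S,p2))
for n,c in(("top",T),("scene",S)):
  for d in bot.trace(n,"mount")[:2]:
    r=d["region"]; print(n,d["p"],d["extent"],c["color"][r].mean(0),r.sum(),cv2.minAreaRect(np.argwhere(r)[:,::-1].astype(np.float32)))
hsv=cv2.cvtColor(T["color"],cv2.COLOR_RGB2HSV)
m=cv2.inRange(hsv,(65,80,30),(95,255,255));m[:, :215]=0;m[:,390:]=0;m[215:]=0
pts=np.argwhere(m)[:,::-1].astype(np.float32);print(cv2.minAreaRect(pts))
```

```text
mount [ 0.4361 -0.3336  0.0033] 0.013755600620364617
clamp [0.6012 0.004  0.0162] 0.016178461847715365
axis [0.6003 0.1344 0.1645] 0.009245688867394602
jaw [0.5953 0.0605 0.0175] 0.018139345617483187
fixed [ 0.5897 -0.1414  0.0119] 0.010898494899301111
grip [0.6665 0.126  0.1599] 0.0063412123653558364
disc [0.6007 0.1281 0.0945] 0.012156816690694204
coil [ 0.4313 -0.2112 -0.0138] 0.006733863840112187
knob [ 0.4288  0.3516 -0.0011] 0.0009813797339431644
top 0.84 [394.6, 221.1, 418.7, 243.1] [109.8207  77.1641  49.8784] 329 ((407.8000183105469, 231.1000518798828), (17.8885440826416, 19.230182647705078), 63.43495178222656)
top 0.8 [432.9, 239.5, 459.9, 260.2] [ 56.5876  70.1707 111.235 ] 451 ((445.24627685546875, 249.8828887939453), (21.721181869506836, 22.768827438354492), 24.775144577026367)
scene 0.97 [255.3, 144.5, 272.6, 172.3] [87.6627 63.377  39.9067] 504 ((262.5, 158.5), (27.0, 21.0), 90.0)
scene 0.81 [236.5, 116.3, 261.4, 147.3] [ 46.5548  61.5419 101.3419] 465 ((248.8000030517578, 130.90000915527344), (24.981992721557617, 21.187259674072266), 71.56504821777344)
((297.0264892578125, 186.07217407226562), (133.71685791015625, 33.21501541137695), 1.6365771293640137)
```

View pics/c.png

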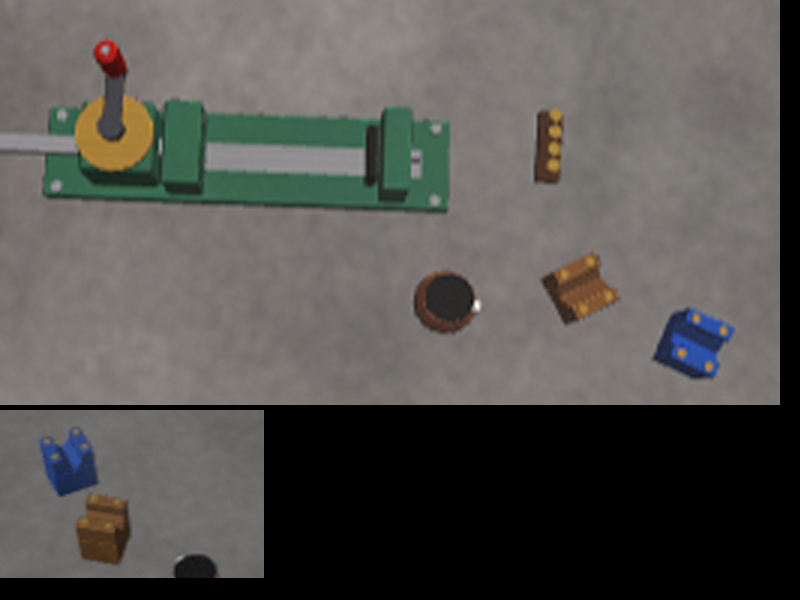

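The crop confirms it: the brown wooden mount is upright at top (408,231), with its gap running right and up in the image. Next I'll fit the mount and clamp poses to the outlines in both views.

```bash
cat > fit.py <<'E'
from h import *
from scipy.optimize import minimize
def hullmask(c,polys,s=4):
    m=np.zeros((400*s,640*s),np.uint8)
    for P in polys:
        p=np.array([proj(c,X) for X in P]); h=cv2.convexHull(((p+.5)*s).astype(np.int32)); cv2.fillConvexPoly(m,h,1)
    return cv2.resize(m.astype(np.float32),(640,400),interpolation=cv2.INTER_AREA)
def box(x0,x1,y0,y1,z0,z1): return np.array([[x,y,z] for x in(x0,x1) for y in(y0,y1) for z in(z0,z1)])
def place(b,p,z=0):
    c,s=np.cos(p[2]),np.sin(p[2]); R=np.array([[c,-s,0],[s,c,0],[0,0,1]]); return b@R.T+[p[0],p[1],z]
MB=[box(-.028,.028,-.025,.025,0,.037),box(-.028,-.012,-.025,.025,.0,.062),box(.012,.028,-.025,.025,.0,.062)]
def fit(obs,boxes,p0,z=0,steps=(.01,.01,.15)):
    def f(p): return sum(np.abs(hullmask(c,[place(b,p,z) for b in boxes])-r).sum()/r.sum() for c,r in obs)
    p0=np.array(p0,float); sx=np.vstack([p0]+[p0+np.eye(3)[i]*steps[i] for i in range(3)])
    r=minimize(f,p0,method="Nelder-Mead",options=dict(initial_simplex=sx,xatol=2e-4,fatol=1e-3,maxiter=150)); return r.x,r.fun
E
python3 - <<'E'
from fit import *
np.set_printoptions(precision=4,suppress=True)
T=bot.camera("top");S=bot.camera("scene")
rt=[d["region"] for d in bot.trace("top","mount") if T["color"][d["region"]].mean(0)[0]>T["color"][d["region"]].mean(0)[2]][0]
rs=[d["region"] for d in bot.trace("scene","mount") if S["color"][d["region"]].mean(0)[0]>S["color"][d["region"]].mean(0)[2]][0]
print(rt.sum(),rs.sum())
for y in(20,40,-60):
  for o in([(T,rt)],[(S,rs)],[(T,rt),(S,rs)]): 
    p,v=fit(o,MB,(.44,-.33,np.radians(y))); print(y,p,np.degrees(p[2]),v)
cr=lambda x,y:(x/3+215-.33,y/3+135-.33)
print("studs",[atz(T,cr(*p),.063)[:2] for p in((563,273),(592,261),(583,310),(608,297))])
print("plate bolts",[atz(T,cr(*p),.021)[:2] for p in((62,115),(57,186),(436,128),(436,200))])
print("plate corners",[atz(T,cr(*p),.02)[:2] for p in((50,107),(45,195),(449,122),(447,210))])
print("handle top",atz(T,cr(104,48),.191), "jaw top corners",[atz(T,cr(*p),.086)[:2] for p in((203,103),(202,185))],"fixed",[atz(T,cr(*p),.09)[:2] for p in((386,109),(384,191))])
E
```

```text
330 522
20 [ 0.4361 -0.3427  0.4302] 24.647605243474693 0.11969696969696969
20 [ 0.4334 -0.3391  0.4881] 27.9678729263546 0.09315134099616858
20 [ 0.4344 -0.3401  0.4556] 26.103833466621484 0.2666100661790317
40 [ 0.4367 -0.3428  0.4511] 25.846799286715775 0.12386363636363637
40 [ 0.4339 -0.3392  0.4704] 26.950086832843265 0.09578544061302682
40 [ 0.4347 -0.3406  0.4452] 25.50609623979886 0.26783133054684777
-60 [ 0.4346 -0.3416 -1.099 ] -62.969415208270945 0.2543560606060606
-60 [ 0.4313 -0.342  -1.0063] -57.656646662917716 0.21216475095785442
-60 [ 0.4333 -0.3392 -1.1008] -63.0695927294099 0.47980233368164404
studs [array([ 0.4501, -0.3206]), array([ 0.4614, -0.3515]), array([ 0.4113, -0.338 ]), array([ 0.4237, -0.3647])]
plate bolts [array([0.6495, 0.2065]), array([0.5698, 0.2113]), array([ 0.62  , -0.2039]), array([ 0.5396, -0.1992])]
plate corners [array([0.6595, 0.22  ]), array([0.5605, 0.2244]), array([ 0.6265, -0.2187]), array([ 0.5283, -0.2106])]
handle top [0.6661 0.1303 0.191 ] jaw top corners [array([0.6386, 0.0455]), array([0.5512, 0.048 ])] fixed [array([ 0.6242, -0.1447]), array([ 0.5374, -0.1384])]
```

Mount is at about (0.435, -0.341) with yaw 25°. Clamp centre is about (0.594, 0.004) with yaw -4.2°. I'll move above the mount now.

send_rows:
  moves: [0.81, 0.61, -0.4, 0, 0, 0.98, -0.9, 0.81, 0.61, -0.4, 0, 0, 0.98, -0.9, 0.81, 0.61, -0.4, 0, 0, 0.98, -0.9, 0.81, 0.61, -0.4, 0, 0, 0.98, -0.9, 0.81, 0.61, -0.4, 0, 0, 0.98, -0.9, 0.81, 0.61, -0.4, 0, 0, 0.98, -0.9, 0.81, 0.61, -0.4, 0, 0, 0.98, -0.9, 0.81, 0.61, -0.4, 0, 0, 0.98, -0.9]

```text
time: 2.5
ee_pos: [0.3742, -0.3852, 0.151]
tcp_rot: [180.0, 0.0, 90.3]
wrist_force: [-0.6, 0.3, -0.5]
opening: 0.081
grasp_force: 0.0
```

send_rows:
  moves: [0.81, 0.61, -0.4, 0, 0, 0.98, -0.9, 0.81, 0.61, -0.4, 0, 0, 0.98, -0.9, 0.81, 0.61, -0.4, 0, 0, 0.98, -0.9, 0, 0, 0, 0, 0, 0, -0.9]

```text
time: 3.0
ee_pos: [0.4348, -0.3388, 0.1204]
tcp_rot: [-180.0, -0.1, 115.4]
wrist_force: [-0.4, -0.1, -0.1]
opening: 0.0812
grasp_force: 0.0
```

Run:
```python
from h import *
T=bot.camera("top");S=bot.camera("scene")
a=cv2.resize(T["color"][180:300,370:490,::-1],(400,400),interpolation=cv2.INTER_CUBIC)
b=cv2.resize(S["color"][90:210,205:325,::-1],(400,400),interpolation=cv2.INTER_CUBIC)
cv2.imwrite("pics/d.png",np.hstack([a,b])); o=bot.get_obs(); print(o["ee_pos"],o["tcp_rot"],o["q"],o["time"])
```

```text
[ 0.43413477 -0.34003755  0.12144922] [-1.79983410e+02  3.99024521e-03  1.15164476e+02] [-3.80613615e+01  4.39412411e+00 -2.68542977e+00  8.29243570e+01
 -1.66087438e-02  2.67741641e+01] 3.1
```

View pics/d.png

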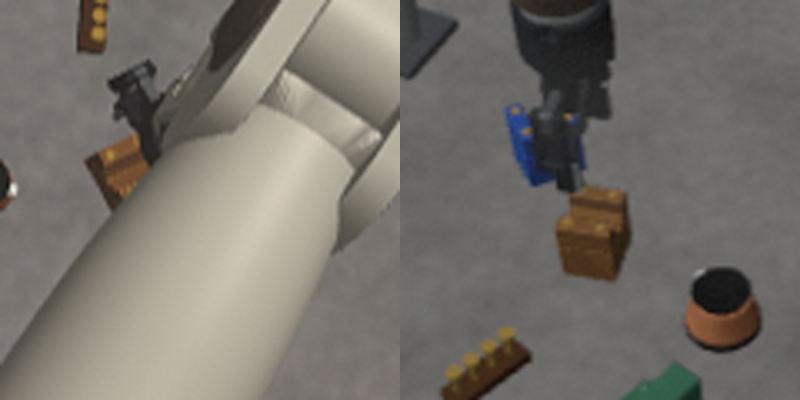

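The view fits the estimate: the fingers are square to the mount, which is clear of its neighbours. I'll descend and grip.

send_rows:
  moves: [0, 0, -0.73, 0, 0, 0, -0.9, 0, 0, -0.73, 0, 0, 0, -0.9, 0, 0, -0.73, 0, 0, 0, -0.9, 0, 0, -0.73, 0, 0, 0, -0.9, 0, 0, -0.73, 0, 0, 0, -0.9, 0, 0, -0.73, 0, 0, 0, -0.9, 0, 0, 0, 0, 0, 0, -0.9]
  squeeze: 40

```text
time: 3.98
ee_pos: [0.4335, -0.3393, 0.0099]
tcp_rot: [-179.9, -0.1, 115.3]
wrist_force: [0.5, -0.2, 0.4]
opening: 0.0811
grasp_force: 0.0
```

send_rows:
  moves: [0, 0, 0, 0, 0, 0, 0.2, 0, 0, 0, 0, 0, 0, 0.2, 0, 0, 0, 0, 0, 0, 0.2, 0, 0, 0, 0, 0, 0, 0.2]

```text
time: 4.47
ee_pos: [0.4348, -0.3404, 0.0128]
tcp_rot: [180.0, 0.1, 115.3]
wrist_force: [-0.1, 0.9, 6.8]
opening: 0.0556
grasp_force: 44.0
```

send_rows:
  moves: [0, 0, 0.6, 0, 0, 0, 0.2, 0, 0, 1, 0, 0, 0, 0.2, 0, 0, 1, 0, 0, 0, 0.2, 0, 0, 1, 0, 0, 0, 0.2, 0, 0, 1, 0, 0, 0, 0.2, 0, 0, 0.5, 0, 0, 0, 0.2, 0.44, 0.81, 0, 0, 0, -0.25, 0.2, 0.44, 0.81, 0, 0, 0, -0.25, 0.2]

```text
time: 5.48
ee_pos: [0.4562, -0.299, 0.1391]
tcp_rot: [-180.0, -0.0, 110.9]
wrist_force: [-0.9, 0.1, -3.0]
opening: 0.0555
grasp_force: 43.4
```

send_rows:
  moves: [0.44, 0.81, 0, 0, 0, -0.25, 0.2, 0.44, 0.81, 0, 0, 0, -0.25, 0.2, 0.44, 0.81, 0, 0, 0, -0.25, 0.2, 0.44, 0.81, 0, 0, 0, -0.25, 0.2, 0.44, 0.81, 0, 0, 0, -0.25, 0.2, 0.44, 0.81, 0, 0, 0, -0.25, 0.2, 0.44, 0.81, 0, 0, 0, -0.25, 0.2, 0.44, 0.81, 0, 0, 0, -0.25, 0.2]

```text
time: 6.48
ee_pos: [0.5443, -0.1367, 0.1389]
tcp_rot: [-179.9, -0.0, 93.7]
wrist_force: [0.6, 0.4, -3.2]
opening: 0.0553
grasp_force: 43.2
```

send_rows:
  moves: [0.44, 0.81, 0, 0, 0, -0.25, 0.2, 0.44, 0.81, 0, 0, 0, -0.25, 0.2, 0.44, 0.81, 0, 0, 0, -0.25, 0.2, 0.44, 0.81, 0, 0, 0, -0.2, 0.2, 0, 0, 0, 0, 0, 0, 0.2, 0, 0, 0, 0, 0, 0, 0.2]

```text
time: 7.22
ee_pos: [0.5879, -0.0567, 0.1389]
tcp_rot: [-179.9, 0.0, 85.6]
wrist_force: [-0.0, -0.1, -3.6]
opening: 0.0559
grasp_force: 43.4
```

Run:
```python
from h import *
T=bot.camera("top");S=bot.camera("scene")
a=cv2.resize(T["color"][140:230,220:380,::-1],(711,400),interpolation=cv2.INTER_CUBIC)[:, :400]
a=cv2.resize(T["color"][140:240,280:380,::-1],(400,400),interpolation=cv2.INTER_CUBIC)
b=cv2.resize(S["color"][180:320,240:380,::-1],(400,400),interpolation=cv2.INTER_CUBIC)
cv2.imwrite("pics/e.png",np.hstack([a,b])); o=bot.get_obs(); print(o["ee_pos"],o["tcp_rot"],o["q"],o["time"],o["opening"],o["grasp_force"],o["wrist_force"])
```

```text
[ 0.58791166 -0.05702511  0.13917118] [-1.79974255e+02  7.76552608e-03  8.55946837e+01] [-5.53614186e+00  9.70774075e+00  5.10885968e+00  8.54267059e+01
 -8.27210452e-03  8.88691780e+01] 7.325 0.055679140877058025 43.41782972216606 [-0.68279328  0.27694917 -3.59758536]
```

View pics/e.png

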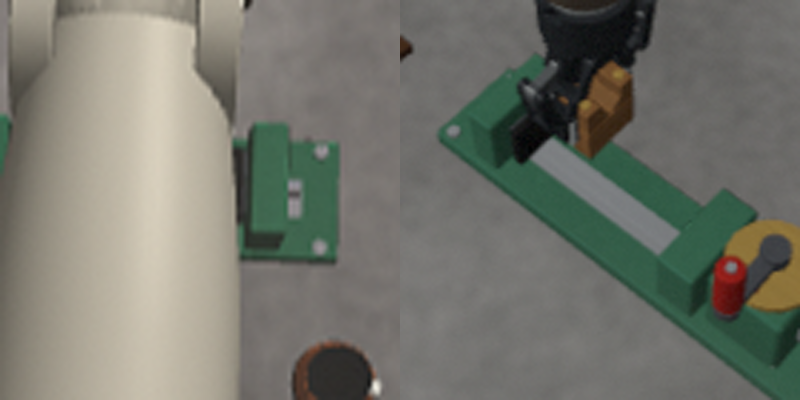

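The mount hangs level over the bed between the jaws, clear of the fixed jaw. I'll lower it.

send_rows:
  moves: [0.04, 0, -0.7, 0, 0, 0, 0.2, 0, 0, -0.7, 0, 0, 0, 0.2, 0, 0, -0.7, 0, 0, 0, 0.2, 0, 0, -0.7, 0, 0, 0, 0.2, 0, 0, -0.6, 0, 0, 0, 0.2, 0, 0, -0.4, 0, 0, 0, 0.2, 0, 0, -0.3, 0, 0, 0, 0.2, 0, 0, 0, 0, 0, 0, 0.2]

```text
time: 8.32
ee_pos: [0.5891, -0.0564, 0.0364]
tcp_rot: [-180.0, -0.0, 85.6]
wrist_force: [-0.4, 0.2, -1.9]
opening: 0.0555
grasp_force: 43.5
```

send_rows:
  moves: [0, 0, -0.06, 0, 0, 0, 0.2, 0, 0, 0, 0, 0, 0, 0.2]

```text
time: 8.57
ee_pos: [0.5895, -0.0565, 0.0357]
tcp_rot: [180.0, -0.0, 85.6]
wrist_force: [0.6, -0.9, -3.4]
opening: 0.0559
grasp_force: 43.5
```

send_rows:
  moves: [0, 0, -0.06, 0, 0, 0, 0.2, 0, 0, 0, 0, 0, 0, 0.2]

```text
time: 8.82
ee_pos: [0.5893, -0.0564, 0.0337]
tcp_rot: [-180.0, 0.0, 85.6]
wrist_force: [-0.6, -0.4, -3.4]
opening: 0.0552
grasp_force: 43.5
```

send_rows:
  moves: [0, 0, -0.06, 0, 0, 0, 0.2, 0, 0, 0, 0, 0, 0, 0.2]

```text
time: 9.07
ee_pos: [0.5894, -0.0564, 0.0328]
tcp_rot: [180.0, 0.0, 85.6]
wrist_force: [-2.4, 1.1, 3.2]
opening: 0.0555
grasp_force: 43.9
```

Weight is on the bed. I'll release it and rise.

send_rows:
  moves: [0, 0, 0, 0, 0, 0, -0.3, 0, 0, 0, 0, 0, 0, -0.6, 0, 0, 0, 0, 0, 0, -0.9, 0, 0, 0.4, 0, 0, 0, -0.9, 0, 0, 0.9, 0, 0, 0, -0.9, 0, 0, 1, 0, 0, 0, -0.9, 0, 0, 1, 0, 0, 0, -0.9, 0, 0, 1, 0, 0, 0, -0.9]

```text
time: 10.07
ee_pos: [0.5894, -0.0564, 0.1414]
tcp_rot: [180.0, 0.0, 85.6]
wrist_force: [0.2, -0.8, 1.2]
opening: 0.0809
grasp_force: 0.0
```

send_rows:
  moves: [-0.8, -0.4, 1, 0, 0, 0, 0.1, -1, -1, 1, 0, 0, 0, 0.1, -1, -1, 1, 0, 0, 0, 0.1, -1, -1, 0.6, 0, 0, 0, 0.1, 0, -1, 0, 0, 0, 0, 0.1, 0, 0, 0, 0, 0, 0, 0.1]

```text
time: 10.82
ee_pos: [0.4941, -0.1677, 0.2306]
tcp_rot: [179.9, 0.0, 85.5]
wrist_force: [-0.0, -0.0, 0.7]
opening: 0.0386
grasp_force: 0.0
```

Run:
```python
from fit import *
np.set_printoptions(precision=4,suppress=True)
T=bot.camera("top");S=bot.camera("scene")
a=cv2.resize(T["color"][140:220,220:380,::-1],(800,400),interpolation=cv2.INTER_CUBIC)
b=cv2.resize(S["color"][200:340,260:400,::-1],(200,200),interpolation=cv2.INTER_CUBIC)
im=np.zeros((600,800,3),np.uint8);im[:400]=a;im[400:,:200]=b
cv2.imwrite("pics/f.png",im)
for n,q in(("top","grip"),("scene","grip"),("top","crank_axis"),("scene","crank_axis")): print(n,q,[(d["pixel"],d["p"]) for d in bot.landmark_of(n,q)[:2]])
o=bot.get_obs();print(o["ee_pos"],o["time"])
for n,c in(("top",T),("scene",S)):
  h=cv2.cvtColor(c["color"],cv2.COLOR_RGB2HSV).astype(int)
  red=((h[...,0]<6)|(h[...,0]>174))&(h[...,1]>150)&(h[...,2]>70)
  x0,x1,y0,y1=(230,280,140,180) if n=="top" else (335,375,255,300)
  m=np.zeros_like(red);m[y0:y1,x0:x1]=red[y0:y1,x0:x1]; p=np.argwhere(m)[:,::-1]; print(n,len(p),p.mean(0),p.min(0),p.max(0))
  np.save(n+"_red.npy",m)
  # disc
  dm=(h[...,0]>12)&(h[...,0]<28)&(h[...,1]>120); k=np.zeros_like(dm);x0,x1,y0,y1=(235,275,155,200) if n=="top" else (345,395,250,295); k[y0:y1,x0:x1]=dm[y0:y1,x0:x1]
  hull=cv2.convexHull(np.argwhere(k)[:,::-1].astype(np.float32)); e=cv2.fitEllipse(hull); print("disc",e,atz(c,e[0],.104))
```

```text
top grip [([250.8, 153.3], 0.44)]
scene grip [([353.3, 278.9], 0.48)]
top crank_axis [([246.5, 175.0], 0.91)]
scene crank_axis [([372.4, 258.3], 0.69)]
[ 0.4944 -0.1657  0.2297] 11.125
top 56 [251.4821 153.0536] [246 148] [256 159]
disc ((252.5820770263672, 178.95184326171875), (24.945959091186523, 26.191740036010742), 62.993160247802734) [0.605  0.1356 0.104 ]
scene 164 [354.2744 279.6463] [349 270] [360 289]
disc ((370.1444396972656, 272.6365966796875), (31.13249397277832, 35.024566650390625), 109.10572052001953) [0.5999 0.1351 0.104 ]
```

View pics/f.png

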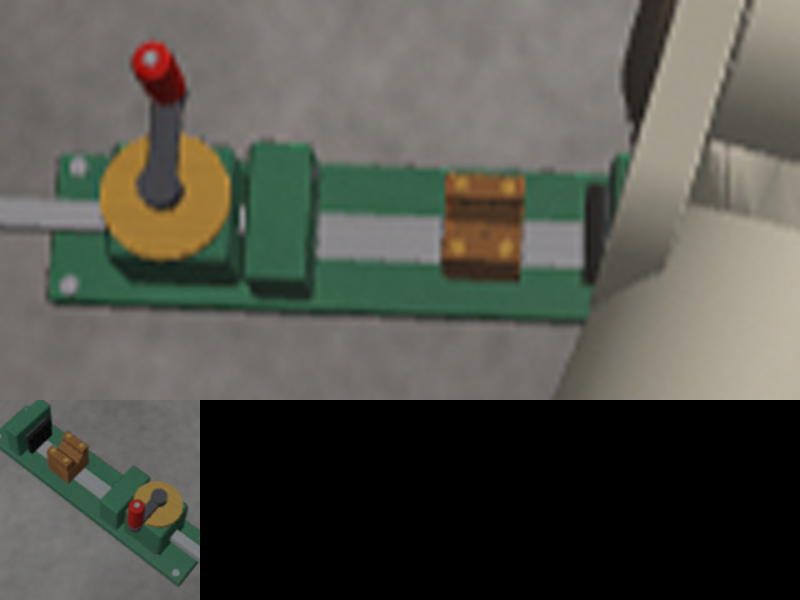

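The mount stands upright, square and centred on the bed. Next I'll locate the handle by fitting a cylinder to its red silhouette in both views.

Run:
```python
from fit import *
np.set_printoptions(precision=4,suppress=True)
T=bot.camera("top");S=bot.camera("scene")
a=np.linspace(0,2*np.pi,25); cyl=np.array([[.012*np.cos(t),.012*np.sin(t),z] for t in a for z in(.137,.191)])
t,s=np.load("top_red.npy"),np.load("scene_red.npy")
t=cv2.morphologyEx(t.astype(np.uint8),cv2.MORPH_CLOSE,np.ones((5,5)))>0;s=cv2.morphologyEx(s.astype(np.uint8),cv2.MORPH_CLOSE,np.ones((5,5)))>0
for o in([(T,t)],[(S,s)],[(T,t),(S,s)]): print(fit(o,[cyl],(.664,.131,0)))
print(atz(T,(250.9,151.9),.191))
```

```text
(array([0.6656, 0.1295, 0.0973]), np.float64(0.6605769230769231))
(array([0.6623, 0.1302, 0.0575]), np.float64(0.2510302197802198))
(array([0.6642, 0.1291, 0.0714]), np.float64(0.9514423076923078))
[0.6622 0.1258 0.191 ]
```

send_rows:
  moves: [0.52, 0.91, 0, 0, 0, 0, -0.15, 0.52, 0.91, 0, 0, 0, 0, -0.15, 0.52, 0.91, 0, 0, 0, 0, -0.15, 0.52, 0.91, 0, 0, 0, 0, -0.15, 0.52, 0.91, 0, 0, 0, 0, -0.15, 0.52, 0.91, 0, 0, 0, 0, -0.15, 0.52, 0.91, 0, 0, 0, 0, -0.15, 0.52, 0.91, 0, 0, 0, 0, -0.15]

```text
time: 12.22
ee_pos: [0.5986, 0.0167, 0.2297]
tcp_rot: [-180.0, 0.0, 85.6]
wrist_force: [-0.4, -0.1, -0.4]
opening: 0.0491
grasp_force: 0.0
```

send_rows:
  moves: [0.52, 0.91, 0, 0, 0, 0, -0.15, 0.52, 0.91, 0, 0, 0, 0, -0.15, 0.52, 0.91, 0, 0, 0, 0, -0.15, 0.52, 0.91, 0, 0, 0, 0, -0.15, 0.52, 0.91, 0, 0, 0, 0, -0.15, 0, 0, 0, 0, 0, 0, -0.15, 0, 0, 0, 0, 0, 0, -0.15]

```text
time: 13.1
ee_pos: [0.663, 0.1292, 0.2296]
tcp_rot: [-180.0, 0.0, 85.6]
wrist_force: [-0.4, -0.1, 0.0]
opening: 0.0493
grasp_force: 0.0
```

Run:
```python
from h import *
T=bot.camera("top");S=bot.camera("scene")
b=cv2.resize(S["color"][210:310,310:410,::-1],(400,400),interpolation=cv2.INTER_CUBIC)
o=bot.get_obs();p=o["ee_pos"];print(p,o["tcp_rot"],o["opening"],proj(S,p),proj(S,[p[0],p[1],.191]))
q=(proj(S,[p[0],p[1],.191])-[310,210])*4; cv2.drawMarker(b,tuple(q.astype(int).tolist()),(255,255,0),0,14)
a=cv2.resize(T["color"][130:210,210:290,::-1],(400,400),interpolation=cv2.INTER_CUBIC)
cv2.imwrite("pics/g.png",np.hstack([a,b]))
```

```text
[0.66298998 0.12868799 0.23006248] [1.79992807e+02 5.55680714e-03 8.55887593e+01] 0.04889159159438175 [355.29811886 264.13312685] [354.3261703  273.29644818]
```

View pics/g.png

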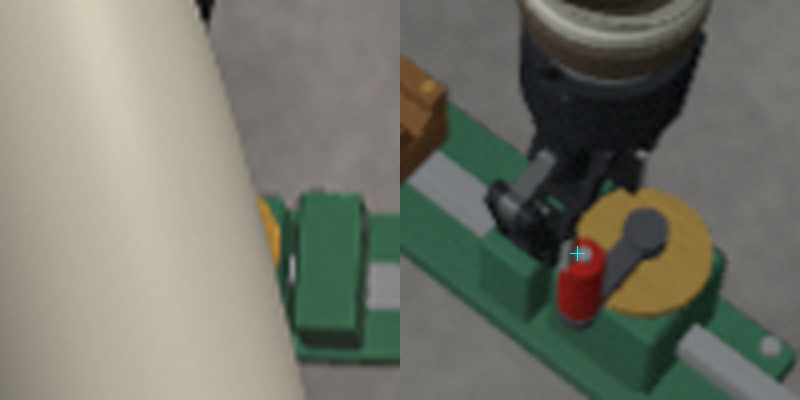

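The cap lies about 1.5 px right of the projected TCP in the scene view, so I'll nudge by 1 mm, descend and grip.

send_rows:
  moves: [-0.03, 0.05, -0.65, 0, 0, 0, -0.15, 0, 0, -0.65, 0, 0, 0, -0.15, 0, 0, -0.65, 0, 0, 0, -0.15, 0, 0, -0.65, 0, 0, 0, -0.15, 0, 0, -0.6, 0, 0, 0, -0.15, 0, 0, 0, 0, 0, 0, -0.15]
  squeeze: 40

```text
time: 13.95
ee_pos: [0.6619, 0.1303, 0.1484]
tcp_rot: [-179.9, 0.0, 85.6]
wrist_force: [0.1, -0.2, 0.9]
opening: 0.0493
grasp_force: 0.0
```

send_rows:
  moves: [0, 0, 0, 0, 0, 0, 0.2, 0, 0, 0, 0, 0, 0, 0.9, 0, 0, 0, 0, 0, 0, 0.9, 0, 0, 0, 0, 0, 0, 0.9]

```text
time: 14.45
ee_pos: [0.6626, 0.1307, 0.1506]
tcp_rot: [180.0, -0.0, 85.6]
wrist_force: [-3.5, -0.0, 6.3]
opening: 0.0231
grasp_force: 39.1
```

Handle gripped with low side load. Now a small planner to work out the circle rows.

```bash
cat > plan.py <<'E'
# usage: plan.py cx cy n dtheta [ramp] ; from commanded state in st.json
import sys,json,numpy as np
from workcell import bot
s=json.load(open("st.json")); o=bot.get_obs()
c=np.array([float(sys.argv[1]),float(sys.argv[2])]);n=int(sys.argv[3]);d=float(sys.argv[4]);ramp=len(sys.argv)>5
p=o["ee_pos"][:2];f=o["wrist_force"];v=p-c;a=np.arctan2(v[1],v[0]);r=v/np.linalg.norm(v);tg=np.array([r[1],-r[0]])
s["log"].append([*p,*f[:2]])
cmd=np.array(s["cmd"]);a=np.arctan2(*(cmd-c)[::-1]) 
print("t %.2f rad %.1fmm Frad %.1f Ftan %.1f Fz %.1f grip %.0f"%(o["time"],1e3*np.linalg.norm(v),f[:2]@r,f[:2]@tg,f[2],o["grasp_force"]),"cmd lead mm",(cmd-p)@tg*1e3,"th",s["th"])
L=np.array(s["log"]);
if len(L)>=4:
    P=L[:,:2]; A=np.c_[2*P,np.ones(len(P))]; k=np.linalg.lstsq(A,(P**2).sum(1),rcond=None)[0]; print("circle fit",k[:2].round(4),np.sqrt(k[2]+k[:2]@k[:2]).round(4))
rows=[]
for i in range(n):
    st=d*(min(1,(i+1)/3) if ramp else 1); a-=st
    u=np.round((c+.06*np.array([np.cos(a),np.sin(a)])-cmd)/.025,2); cmd=cmd+u*.025; rows+=[*u.tolist(),0,0,0,0,.9]; s["th"]+=st
s["cmd"]=cmd.tolist()
print(rows); json.dump(s,open("st.json","w"))
E
echo '{"cmd":[0.6620,0.1303],"th":0,"log":[]}' > st.json; python3 plan.py .6025 .1345 4 .2 r
```

```text
t 14.45 rad 60.2mm Frad -3.5 Ftan 0.3 Fz 6.3 grip 39 cmd lead mm 0.4059360909098277 th 0
[-0.0, -0.16, 0, 0, 0, 0, 0.9, -0.07, -0.31, 0, 0, 0, 0, 0.9, -0.17, -0.45, 0, 0, 0, 0, 0.9, -0.26, -0.4, 0, 0, 0, 0, 0.9]
```

send_rows:
  moves: [0, -0.16, 0.04, 0, 0, 0, 0.9, -0.07, -0.31, 0.04, 0, 0, 0, 0.9, -0.17, -0.45, 0, 0, 0, 0, 0.9, -0.26, -0.4, 0, 0, 0, 0, 0.9]

```text
time: 14.95
ee_pos: [0.6499, 0.0985, 0.1509]
tcp_rot: [-179.9, -0.1, 85.7]
wrist_force: [-2.3, 6.2, -4.0]
opening: 0.0231
grasp_force: 39.6
```

```bash
python3 plan.py .6025 .1345 4 .2
```

```text
t 14.95 rad 59.5mm Frad -5.6 Ftan -3.6 Fz -4.0 grip 40 cmd lead mm 1.1879262582294814 th 0.6000000000000001
[-0.33, -0.35, 0, 0, 0, 0, 0.9, -0.4, -0.27, 0, 0, 0, 0, 0.9, -0.44, -0.18, 0, 0, 0, 0, 0.9, -0.47, -0.1, 0, 0, 0, 0, 0.9]
```

send_rows:
  moves: [-0.33, -0.35, -0.03, 0, 0, 0, 0.9, -0.4, -0.27, 0, 0, 0, 0, 0.9, -0.44, -0.18, 0, 0, 0, 0, 0.9, -0.47, -0.1, 0, 0, 0, 0, 0.9]

```text
time: 15.45
ee_pos: [0.6097, 0.0758, 0.1509]
tcp_rot: [179.9, -0.1, 85.6]
wrist_force: [4.2, 7.0, -2.5]
opening: 0.0228
grasp_force: 39.7
```

```bash
python3 plan.py .6025 .1345 4 .2
```

```text
t 15.45 rad 59.1mm Frad -6.4 Ftan -5.1 Fz -2.5 grip 40 cmd lead mm 1.2893205882214678 th 1.4
[-0.48, -0.0, 0, 0, 0, 0, 0.9, -0.47, 0.1, 0, 0, 0, 0, 0.9, -0.44, 0.18, 0, 0, 0, 0, 0.9, -0.4, 0.27, 0, 0, 0, 0, 0.9]
```

```bash
python3 - <<'E'
import json
s=json.load(open("st.json"));s["th"]-=.8;s["log"].pop()
import numpy as np
u=np.array([[-.48,0],[-.47,.1],[-.44,.18],[-.4,.27]]).sum(0)*.025
s["cmd"]=(np.array(s["cmd"])-u).tolist();json.dump(s,open("st.json","w"))
E
python3 plan.py .6022 .1354 8 .2
```

```text
t 15.45 rad 60.0mm Frad -6.4 Ftan -5.1 Fz -2.5 grip 40 cmd lead mm 1.292076042151469 th 1.3999999999999997
[-0.48, 0.04, 0, 0, 0, 0, 0.9, -0.47, 0.09, 0, 0, 0, 0, 0.9, -0.45, 0.18, 0, 0, 0, 0, 0.9, -0.39, 0.27, 0, 0, 0, 0, 0.9, -0.34, 0.35, 0, 0, 0, 0, 0.9, -0.26, 0.4, 0, 0, 0, 0, 0.9, -0.17, 0.44, 0, 0, 0, 0, 0.9, -0.09, 0.48, 0, 0, 0, 0, 0.9]
```

send_rows:
  moves: [-0.48, 0.04, 0, 0, 0, 0, 0.9, -0.47, 0.09, 0, 0, 0, 0, 0.9, -0.45, 0.18, 0, 0, 0, 0, 0.9, -0.39, 0.27, 0, 0, 0, 0, 0.9, -0.34, 0.35, 0, 0, 0, 0, 0.9, -0.26, 0.4, 0, 0, 0, 0, 0.9, -0.17, 0.44, 0, 0, 0, 0, 0.9, -0.09, 0.48, 0, 0, 0, 0, 0.9]

```text
time: 16.45
ee_pos: [0.5426, 0.1309, 0.1512]
tcp_rot: [180.0, 0.1, 85.6]
wrist_force: [8.1, -9.5, -1.3]
opening: 0.0228
grasp_force: 40.0
```

```bash
python3 plan.py .6022 .1354 8 .2
```

```text
t 16.45 rad 59.8mm Frad -7.4 Ftan -10.1 Fz -1.3 grip 40 cmd lead mm 0.15707808394268544 th 3.0000000000000004
circle fit [0.6026 0.1356] 0.0602
[0.02, 0.48, 0, 0, 0, 0, 0.9, 0.11, 0.47, 0, 0, 0, 0, 0.9, 0.19, 0.43, 0, 0, 0, 0, 0.9, 0.29, 0.39, 0, 0, 0, 0, 0.9, 0.35, 0.32, 0, 0, 0, 0, 0.9, 0.41, 0.25, 0, 0, 0, 0, 0.9, 0.45, 0.16, 0, 0, 0, 0, 0.9, 0.47, 0.07, 0, 0, 0, 0, 0.9]
```

send_rows:
  moves: [0.02, 0.48, 0, 0, 0, 0, 0.9, 0.11, 0.47, 0, 0, 0, 0, 0.9, 0.19, 0.43, 0, 0, 0, 0, 0.9, 0.29, 0.39, 0, 0, 0, 0, 0.9, 0.35, 0.32, 0, 0, 0, 0, 0.9, 0.41, 0.25, 0, 0, 0, 0, 0.9, 0.45, 0.16, 0, 0, 0, 0, 0.9, 0.47, 0.07, 0, 0, 0, 0, 0.9]

```text
time: 17.45
ee_pos: [0.6003, 0.1959, 0.1509]
tcp_rot: [-179.9, -0.0, 85.6]
wrist_force: [-5.0, -4.0, 0.2]
opening: 0.0232
grasp_force: 40.3
```

```bash
python3 plan.py .6024 .1354 8 .2
```

```text
t 17.45 rad 60.5mm Frad -3.8 Ftan -5.1 Fz 0.2 grip 40 cmd lead mm -0.8553882287804047 th 4.600000000000001
circle fit [0.6026 0.1357] 0.0602
[0.48, -0.02, 0, 0, 0, 0, 0.9, 0.46, -0.12, 0, 0, 0, 0, 0.9, 0.43, -0.21, 0, 0, 0, 0, 0.9, 0.38, -0.29, 0, 0, 0, 0, 0.9, 0.32, -0.36, 0, 0, 0, 0, 0.9, 0.24, -0.42, 0, 0, 0, 0, 0.9, 0.15, -0.45, 0, 0, 0, 0, 0.9, 0.06, -0.48, 0, 0, 0, 0, 0.9]
```

send_rows:
  moves: [0.48, -0.02, 0, 0, 0, 0, 0.9, 0.46, -0.12, 0, 0, 0, 0, 0.9, 0.43, -0.21, 0, 0, 0, 0, 0.9, 0.38, -0.29, 0, 0, 0, 0, 0.9, 0.32, -0.36, 0, 0, 0, 0, 0.9, 0.24, -0.42, 0, 0, 0, 0, 0.9, 0.15, -0.45, 0, 0, 0, 0, 0.9, 0.06, -0.48, 0, 0, 0, 0, 0.9]

```text
time: 18.45
ee_pos: [0.663, 0.1373, 0.1507]
tcp_rot: [-179.9, -0.1, 85.7]
wrist_force: [-8.6, 4.4, 0.2]
opening: 0.023
grasp_force: 40.5
```

```bash
python3 plan.py .6026 .1356 8 .2
```

```text
t 18.45 rad 60.4mm Frad -8.5 Ftan -4.6 Fz 0.2 grip 41 cmd lead mm 0.765043293597114 th 6.200000000000003
circle fit [0.6026 0.1357] 0.0602
[-0.04, -0.48, 0, 0, 0, 0, 0.9, -0.13, -0.46, 0, 0, 0, 0, 0.9, -0.22, -0.42, 0, 0, 0, 0, 0.9, -0.31, -0.37, 0, 0, 0, 0, 0.9, -0.37, -0.31, 0, 0, 0, 0, 0.9, -0.42, -0.22, 0, 0, 0, 0, 0.9, -0.46, -0.14, 0, 0, 0, 0, 0.9, -0.48, -0.04, 0, 0, 0, 0, 0.9]
```

send_rows:
  moves: [-0.04, -0.48, 0, 0, 0, 0, 0.9, -0.13, -0.46, 0, 0, 0, 0, 0.9, -0.22, -0.42, 0, 0, 0, 0, 0.9, -0.31, -0.37, 0, 0, 0, 0, 0.9, -0.37, -0.31, 0, 0, 0, 0, 0.9, -0.42, -0.22, 0, 0, 0, 0, 0.9, -0.46, -0.14, 0, 0, 0, 0, 0.9, -0.48, -0.04, 0, 0, 0, 0, 0.9]

```text
time: 19.45
ee_pos: [0.6032, 0.0757, 0.1511]
tcp_rot: [179.9, -0.0, 85.6]
wrist_force: [5.0, 2.7, -2.6]
opening: 0.023
grasp_force: 40.0
```

```bash
python3 plan.py .6026 .1360 8 .2
```

```text
t 19.45 rad 60.3mm Frad -2.7 Ftan -5.1 Fz -2.6 grip 40 cmd lead mm 1.4661504837475576 th 7.800000000000004
circle fit [0.6027 0.1358] 0.0602
[-0.48, 0.07, 0, 0, 0, 0, 0.9, -0.45, 0.15, 0, 0, 0, 0, 0.9, -0.42, 0.24, 0, 0, 0, 0, 0.9, -0.36, 0.31, 0, 0, 0, 0, 0.9, -0.29, 0.38, 0, 0, 0, 0, 0.9, -0.21, 0.43, 0, 0, 0, 0, 0.9, -0.13, 0.46, 0, 0, 0, 0, 0.9, -0.02, 0.48, 0, 0, 0, 0, 0.9]
```

send_rows:
  moves: [-0.48, 0.07, 0, 0, 0, 0, 0.9, -0.45, 0.15, 0, 0, 0, 0, 0.9, -0.42, 0.24, 0, 0, 0, 0, 0.9, -0.36, 0.31, 0, 0, 0, 0, 0.9, -0.29, 0.38, 0, 0, 0, 0, 0.9, -0.21, 0.43, 0, 0, 0, 0, 0.9, -0.13, 0.46, 0, 0, 0, 0, 0.9, -0.02, 0.48, 0, 0, 0, 0, 0.9]

```text
time: 20.45
ee_pos: [0.5426, 0.1385, 0.1512]
tcp_rot: [-180.0, 0.1, 85.6]
wrist_force: [2.6, -11.2, 1.3]
opening: 0.0229
grasp_force: 40.5
```

```bash
python3 plan.py .6026 .1357 8 .2
```

```text
t 20.45 rad 60.0mm Frad -3.1 Ftan -11.1 Fz 1.3 grip 40 cmd lead mm 0.09173493507836715 th 9.399999999999999
circle fit [0.6027 0.1358] 0.0602
[0.07, 0.47, 0, 0, 0, 0, 0.9, 0.16, 0.45, 0, 0, 0, 0, 0.9, 0.25, 0.41, 0, 0, 0, 0, 0.9, 0.33, 0.36, 0, 0, 0, 0, 0.9, 0.38, 0.27, 0, 0, 0, 0, 0.9, 0.44, 0.2, 0, 0, 0, 0, 0.9, 0.47, 0.11, 0, 0, 0, 0, 0.9, 0.48, 0.01, 0, 0, 0, 0, 0.9]
```

send_rows:
  moves: [0.07, 0.47, 0, 0, 0, 0, 0.9, 0.16, 0.45, 0, 0, 0, 0, 0.9, 0.25, 0.41, 0, 0, 0, 0, 0.9, 0.33, 0.36, 0, 0, 0, 0, 0.9, 0.38, 0.27, 0, 0, 0, 0, 0.9, 0.44, 0.2, 0, 0, 0, 0, 0.9, 0.47, 0.11, 0, 0, 0, 0, 0.9, 0.48, 0.01, 0, 0, 0, 0, 0.9]

```text
time: 21.45
ee_pos: [0.6065, 0.1961, 0.1507]
tcp_rot: [-179.8, 0.1, 85.6]
wrist_force: [-4.8, -7.0, 0.3]
opening: 0.0229
grasp_force: 40.4
```

```bash
python3 plan.py .6026 .1357 6 .2
```

```text
t 21.45 rad 60.5mm Frad -7.3 Ftan -4.3 Fz 0.3 grip 40 cmd lead mm 0.7691501459526284 th 10.999999999999993
circle fit [0.6027 0.1358] 0.0602
[0.47, -0.09, 0, 0, 0, 0, 0.9, 0.45, -0.17, 0, 0, 0, 0, 0.9, 0.4, -0.26, 0, 0, 0, 0, 0.9, 0.34, -0.34, 0, 0, 0, 0, 0.9, 0.27, -0.4, 0, 0, 0, 0, 0.9, 0.18, -0.44, 0, 0, 0, 0, 0.9]
```

send_rows:
  moves: [0.47, -0.09, 0, 0, 0, 0, 0.9, 0.45, -0.17, 0, 0, 0, 0, 0.9, 0.4, -0.26, 0, 0, 0, 0, 0.9, 0.34, -0.34, 0, 0, 0, 0, 0.9, 0.27, -0.4, 0, 0, 0, 0, 0.9, 0.18, -0.44, 0, 0, 0, 0, 0.9]

```text
time: 22.2
ee_pos: [0.6594, 0.1553, 0.1509]
tcp_rot: [-179.9, -0.1, 85.7]
wrist_force: [-4.2, 4.3, -0.3]
opening: 0.0227
grasp_force: 40.5
```

```bash
python3 plan.py .6026 .1357 3 .12
```

```text
t 22.20 rad 60.1mm Frad -2.5 Ftan -5.4 Fz -0.3 grip 40 cmd lead mm 2.28560421179521 th 12.199999999999989
circle fit [0.6027 0.1358] 0.0602
[0.07, -0.28, 0, 0, 0, 0, 0.9, 0.03, -0.29, 0, 0, 0, 0, 0.9, -0.0, -0.28, 0, 0, 0, 0, 0.9]
```

send_rows:
  moves: [0.07, -0.28, 0, 0, 0, 0, 0.9, 0.03, -0.29, 0, 0, 0, 0, 0.9, 0, -0.28, 0, 0, 0, 0, 0.9]

```text
time: 22.58
ee_pos: [0.6625, 0.1338, 0.1509]
tcp_rot: [-180.0, -0.1, 85.7]
wrist_force: [-0.6, 5.0, -0.6]
opening: 0.0229
grasp_force: 40.3
```

```bash
python3 plan.py .6026 .1357 2 .1; sed -i 's/^    P=L/    L=L[-99:];P=L/' plan.py
```

```text
t 22.57 rad 60.0mm Frad -0.7 Ftan -5.0 Fz -0.6 grip 40 cmd lead mm 1.9559561102370868 th 12.559999999999986
circle fit [0.6026 0.1358] 0.0602
[-0.03, -0.24, 0, 0, 0, 0, 0.9, -0.05, -0.23, 0, 0, 0, 0, 0.9]
```

send_rows:
  moves: [-0.03, -0.24, 0, 0, 0, 0, 0.9, -0.05, -0.23, 0, 0, 0, 0, 0.9]

```text
time: 22.82
ee_pos: [0.6609, 0.1215, 0.151]
tcp_rot: [-180.0, -0.1, 85.7]
wrist_force: [-0.2, 5.4, -1.1]
opening: 0.0229
grasp_force: 40.3
```

```bash
python3 plan.py .6026 .1357 2 .1
```

```text
t 22.82 rad 60.0mm Frad -1.5 Ftan -5.2 Fz -1.1 grip 40 cmd lead mm 1.4626256208352757 th 12.759999999999986
circle fit [0.6026 0.1358] 0.0602
[-0.07, -0.23, 0, 0, 0, 0, 0.9, -0.1, -0.22, 0, 0, 0, 0, 0.9]
```

send_rows:
  moves: [-0.07, -0.23, 0, 0, 0, 0, 0.9, -0.1, -0.22, 0, 0, 0, 0, 0.9]

```text
time: 23.08
ee_pos: [0.6568, 0.11, 0.151]
tcp_rot: [180.0, -0.1, 85.7]
wrist_force: [2.1, 4.6, -1.7]
opening: 0.0227
grasp_force: 40.2
```

```bash
python3 plan.py .6026 .1357 2 .1
```

```text
t 23.07 rad 60.0mm Frad -0.1 Ftan -5.0 Fz -1.7 grip 40 cmd lead mm 1.3061143674129883 th 12.959999999999985
circle fit [0.6026 0.1358] 0.0602
[-0.12, -0.21, 0, 0, 0, 0, 0.9, -0.14, -0.19, 0, 0, 0, 0, 0.9]
```

send_rows:
  moves: [-0.12, -0.21, 0, 0, 0, 0, 0.9, -0.14, -0.19, 0, 0, 0, 0, 0.9]

```text
time: 23.32
ee_pos: [0.6512, 0.1008, 0.1511]
tcp_rot: [179.9, -0.2, 85.7]
wrist_force: [9.3, 9.6, -3.9]
opening: 0.0232
grasp_force: 40.1
```

```bash
python3 plan.py .6026 .1357 2 .08
```

```text
t 23.32 rad 59.9mm Frad 1.9 Ftan -13.2 Fz -3.9 grip 40 cmd lead mm 2.4371563716650657 th 13.159999999999984
circle fit [0.6026 0.1358] 0.0602
[-0.12, -0.15, 0, 0, 0, 0, 0.9, -0.14, -0.14, 0, 0, 0, 0, 0.9]
```

It's caught at 13.2 N. I'll hold for one row to see where the force settles.

send_rows:
  moves: [0, 0, 0, 0, 0, 0, 0.9]

```text
time: 23.45
ee_pos: [0.651, 0.1006, 0.1511]
tcp_rot: [179.9, -0.2, 85.7]
wrist_force: [6.3, 7.8, -3.6]
opening: 0.0229
grasp_force: 40.1
```

```bash
python3 plan.py .6026 .1357 1 .03
```

```text
t 23.45 rad 59.8mm Frad 0.5 Ftan -10.0 Fz -3.6 grip 40 cmd lead mm 11.893662145224187 th 13.319999999999984
circle fit [0.6026 0.1359] 0.0602
[-0.05, -0.05, 0, 0, 0, 0, 0.9]
```

send_rows:
  moves: [-0.05, -0.06, 0, 0, 0, 0, 0.9]

```text
time: 23.58
ee_pos: [0.6504, 0.0997, 0.1512]
tcp_rot: [179.8, -0.2, 85.7]
wrist_force: [10.0, 10.4, -4.1]
opening: 0.0229
grasp_force: 40.1
```

```bash
python3 plan.py .6026 .1357 1 .03
```

```text
t 23.57 rad 59.8mm Frad 1.7 Ftan -14.4 Fz -4.1 grip 40 cmd lead mm 12.53926673121474 th 13.349999999999984
circle fit [0.6026 0.1359] 0.0601
[-0.06, -0.04, 0, 0, 0, 0, 0.9]
```

14.4 N, which is snug. I'll open and rise straight up.

send_rows:
  moves: [0.02, 0.03, 0, 0, 0, 0, 0.9, 0, 0, 0, 0, 0, 0, 0.3, 0, 0, 0, 0, 0, 0, -0.15, 0, 0, 0, 0, 0, 0, -0.15, 0, 0, 0.4, 0, 0, 0, -0.15, 0, 0, 0.8, 0, 0, 0, -0.15, 0, 0, 1, 0, 0, 0, -0.15, 0, 0, 1, 0, 0, 0, -0.15]

```text
time: 24.58
ee_pos: [0.6494, 0.0982, 0.2326]
tcp_rot: [180.0, -0.0, 85.6]
wrist_force: [-0.3, 0.3, 0.1]
opening: 0.0491
grasp_force: 0.0
```

send_rows:
  moves: [0, 0, 1, 0, 0, 0, -0.15, -0.8, 0, 0.5, 0, 0, 0, -0.15, -1, 0.5, 0, 0, 0, 0, -0.15, -1, 1, 0, 0, 0, 0, -0.15, -1, 1, 0, 0, 0, 0, -0.15, -1, 1, 0, 0, 0, 0, -0.15, -1, 1, 0, 0, 0, 0, -0.15, 0, 1, 0, 0, 0, 0, -0.15]

```text
time: 25.58
ee_pos: [0.5032, 0.2365, 0.2704]
tcp_rot: [179.9, -0.1, 85.6]
wrist_force: [-0.3, -0.2, -0.1]
opening: 0.049
grasp_force: 0.0
```

send_rows:
  moves: [0, 1, 0, 0, 0, 0, -0.15, 0, 1, 0, 0, 0, 0, -0.15, 0, 0, 0, 0, 0, 0, -0.15, 0, 0, 0, 0, 0, 0, -0.15]

```text
time: 26.08
ee_pos: [0.5045, 0.2854, 0.269]
tcp_rot: [180.0, 0.0, 85.6]
wrist_force: [-0.2, -0.5, 0.7]
opening: 0.0491
grasp_force: 0.0
```

Run:
```python
from h import *
T=bot.camera("top");S=bot.camera("scene")
a=cv2.resize(T["color"][140:220,220:420,::-1],(800,320),interpolation=cv2.INTER_CUBIC)
b=cv2.resize(S["color"][150:310,220:440,::-1],(385,280),interpolation=cv2.INTER_CUBIC)
im=np.zeros((600,800,3),np.uint8);im[:320]=a;im[320:,:385]=b
cv2.imwrite("pics/i.png",im);o=bot.get_obs();print(o["ee_pos"],o["wrist_force"],o["time"],o["qd"])
```

```text
[0.50463145 0.28505874 0.2689644 ] [0.2827909  0.05992413 0.5891668 ] 26.175 [-0.17012522 -0.01895679 -0.0162746  -0.08726556  0.14562813  0.12548333]
```

View pics/i.png

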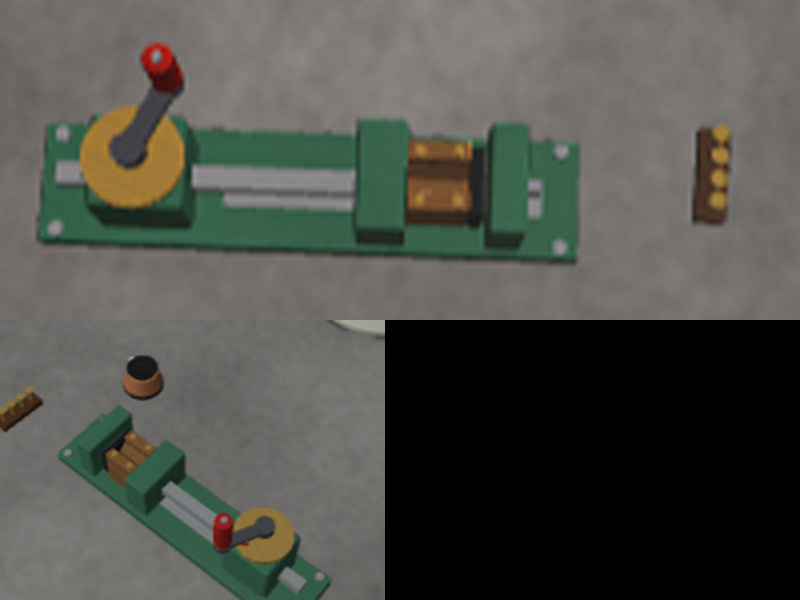

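The mount is square between the moving jaw and the pad (top crop 440,180). The crank has stayed where I left it, the coil and bolts are in place, and the hand is clear.

```bash
python3 -c "
from workcell import bot
print(bot.job_done())"
```

```text
the job is handed in; nothing more can be done
None
```

The wooden mount is clamped upright and square between the jaws, the final crank force was 14.4 N, the hand is off the clamp, and I handed the job in at about 26 s (the judge's verdict was not shown).

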